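Put the lockout padlocks back on their pegs

ROBOT

A 7-joint arm with a two-finger parallel gripper is mounted at the origin on a cart in front of the work surface, level with it; the furniture and walls round the work are solid. World frame = base frame: x ahead of the robot, y to its left, z up, the work surface at z = 0. Lengths are in mm, angles in rad, forces in N, time in s.
With the tool pointing down it reaches from about 350 to 900 mm from the base axis. Payload 19.9 kg.
Tool frame: the origin (TCP) lies midway between the tips of the shut fingers; the grasp point (between the pads) lies 19 mm behind it; z points along the fingers, y is the line along which they close (so a half turn about z gives the same grasp; the last joint's range is limited). The gripper opens to 94 mm and grips with 3 to 60 N. Pads are 16 mm wide; open, the fingers measure 119 mm over their backs; the gripper's body (75 mm by 177 mm) begins 78 mm behind the grasp point.
Start: joints at [1.234, 0.417, -0.01, 1.614, 0.005, 1.111, -0.053], TCP at [181.586, -598.018, 205.425] pointing down, gripper open.
Joint ranges: [-2.81, 2.81], [-0.39, 2.02], [-1.27, 1.25], [0.06, 2.57], [-1.19, 4.33], [0.19, 2], [-2.82, 2.82]. Speed limits (rad/s): [1.89, 1.89, 2.39, 2.39, 3.01, 3.01, 3.01].

INTERFACE

Orientations are given as a unit quaternion [x, y, z, w].
In Python, from station import status, eyes, ticket gives the robot as it stands. The module is installed in compiled form; this text tells all that it offers.
- The arm moves only by the shell command python3 -m inch 'ROWS'. ROWS is JSON, a list of rows, each an object with "delta_pos": the shift along the tool's x, y, z in m, a list of three; "yaw": the turn about the tool's z in degrees; "grip": the finger opening in m, from 0 to 0.094. In form: [{"delta_pos": [dx, dy, dz], "yaw": yaw, "grip": grip}, ...]. A call has 1 to 10 rows; each row shifts and turns the commanded pose from where the row before left it, along the tool's axes as they then stand; what a row does not reach is not made up. A row lasts 1/10 s, in which the tool goes at most 50 mm and 8.59 degrees, less where a joint would pass 70% of its speed; a pose out of reach is approached as far as the arm can. A call with a gripper value outside its range is refused whole. The fingers move at their own pace and stop on an object; the grip force is fixed at half the most. Time passes only in rows, so rows that do not move let the fingers close. It gives the time, the measured TCP pose, the force, the opening and the grip force at its end, in the units of the state.
- status.read_state(): the state, without advancing time (a new reading comes with each control period).
- eyes.camera(name): name is "side" or "top" or "wrist"; returns the picture (480x640x3 uint8, red, green, blue); there is no depth.
- eyes.calibration(name): a dict with "mtx" (3x3 intrinsics, pixels), "camera_from_world" (4x4, takes a point from world to camera coordinates); the wrist camera has in their place "hand_eye" (4x4, takes a point from camera to tool coordinates, whose origin is the TCP and whose axes are the flange's). Camera axes: x right, y down, z forward; pixel columns grow to the right and rows downward; lengths in mm; the calibration is good to about 2 mm. A picture is of the moment at which its call begins: read the wrist's pose just before it. calibration takes no time and is no camera call.
- ticket.close_job(): hands the job in; it is judged then, once.
The state is a dict: "time_s": time; "joints": joint angles; "joint_velocities": joint speeds; "joint_torque": joint torques, N m; "tool_pos": TCP position; "tool_rot": TCP orientation; "ft_force": force on the tool from outside, world axes, zero at the start; "moment": the same for the moment, N m; "finger_gap": finger opening in mm; "grasp_force": force on a finger pad.
Only numpy, scipy, OpenCV 4.12 (cv2) and the standard library are available. Lean on these libraries where they do the work, as an engineer would, in place of code of your own. Each camera call takes 0.05 s, during which the arm holds its last target. There are 200 camera calls.

TASK

Hang each of the three padlocks by its closed shackle on the peg of its own colour, pushed on past the turned-up tip so that it hangs freely and still on the level part of the peg. Leave the blower, the loupe, the film can and the white tub standing where they are.

Things in the scene. Friction and masses are not known exactly. Their poses are not given: they have to be found in the camera images.
- rack: dark wooden board 105 x 290 x 12 mm screwed to the bench, carrying the three peg holders in a row along its y, 90 mm apart, in any colour order. Origin: centre of its underside; -x is its front, the side the pegs point to.
- red_lock: loose red plastic padlock, blank white labels, closed steel shackle, 0.08 to 0.17 kg, standing upright. Block 20 thick (own x) x 40 wide (y) x 44 mm high (z). Shackle: 6 mm rod in the y-z plane, legs 21 mm clear apart, 28 mm clear height from block to the inside of its round crown; whole lock 78 mm high. Origin: centre of the underside; z up.
- red_loop (a point): centre of the red padlock's shackle opening, 58 mm above its underside (14 mm above the block, 14 mm below the inside of the crown); axes as the lock's: the opening is passed through along x.
- red_peg: fixed red peg holder on the rack: foot 85 x 50 x 8 mm; post 22 mm wide, 103 mm high at x = +30 to +42 mm; level steel peg, 8 mm diameter, axis at z = 100 mm, from x = +30 to -32 mm, then turned up to a red ball, 11 mm diameter, centred at x = -38, z = 106 mm. Origin: centre of the underside, 12 mm above the bench; x runs from tip to post, z up.
- red_peg_mid (a point): point on the red peg's axis about its middle, 100 mm above the holder's origin; axes as the holder's. A lock hanging here has its loop point 10 mm below.
- yellow_lock: loose yellow plastic padlock, blank white labels, closed steel shackle, 0.08 to 0.17 kg, standing upright. Block 20 thick (own x) x 40 wide (y) x 44 mm high (z). Shackle: 6 mm rod in the y-z plane, legs 21 mm clear apart, 28 mm clear height from block to the inside of its round crown; whole lock 78 mm high. Origin: centre of the underside; z up.
- yellow_loop (a point): centre of the yellow padlock's shackle opening, 58 mm above its underside (14 mm above the block, 14 mm below the inside of the crown); axes as the lock's: the opening is passed through along x.
- yellow_peg: fixed yellow peg holder on the rack: foot 85 x 50 x 8 mm; post 22 mm wide, 103 mm high at x = +30 to +42 mm; level steel peg, 8 mm diameter, axis at z = 100 mm, from x = +30 to -32 mm, then turned up to a yellow ball, 11 mm diameter, centred at x = -38, z = 106 mm. Origin: centre of the underside, 12 mm above the bench; x runs from tip to post, z up.
- yellow_peg_mid (a point): point on the yellow peg's axis about its middle, 100 mm above the holder's origin; axes as the holder's. A lock hanging here has its loop point 10 mm below.
- blue_lock: loose blue plastic padlock, blank white labels, closed steel shackle, 0.08 to 0.17 kg, standing upright. Block 20 thick (own x) x 40 wide (y) x 44 mm high (z). Shackle: 6 mm rod in the y-z plane, legs 21 mm clear apart, 28 mm clear height from block to the inside of its round crown; whole lock 78 mm high. Origin: centre of the underside; z up.
- blue_loop (a point): centre of the blue padlock's shackle opening, 58 mm above its underside (14 mm above the block, 14 mm below the inside of the crown); axes as the lock's: the opening is passed through along x.
- blue_peg: fixed blue peg holder on the rack: foot 85 x 50 x 8 mm; post 22 mm wide, 103 mm high at x = +30 to +42 mm; level steel peg, 8 mm diameter, axis at z = 100 mm, from x = +30 to -32 mm, then turned up to a blue ball, 11 mm diameter, centred at x = -38, z = 106 mm. Origin: centre of the underside, 12 mm above the bench; x runs from tip to post, z up.
- blue_peg_mid (a point): point on the blue peg's axis about its middle, 100 mm above the holder's origin; axes as the holder's. A lock hanging here has its loop point 10 mm below.
- blower: loose black rubber air blower with a red nozzle, 61 mm across, 165 mm high, standing between the locks and the rack; a bystander, not to be disturbed. Origin: centre of its underside.
- loupe: loose black eye loupe, 41 mm across, 49 mm high, standing; a bystander, not to be disturbed. Origin: centre of its underside.
- film_can: loose white film can with lid, 34 x 38 mm, 50 mm high, standing; a bystander, not to be disturbed. Origin: centre of its underside.
- tub: loose white screw-lid tub, 66 mm across, 33 mm high; a bystander, not to be disturbed. Origin: centre of its underside.

How it is judged (in metres and radians):
At the end, for the whole second after the job is handed in: Each padlock hangs at rest by its shackle on the peg of its own colour: opening centre 4 to 16 mm below the peg axis, within 10 mm sideways, from 31 mm before to 25 mm behind the peg's mid point; within 0.4 rad of upright, opening along the peg within 0.7 rad, bearing on it (x of red_loop in the frame of red_peg_mid between -0.031 and 0.025 m and y of red_loop in the frame of red_peg_mid between -0.01 and 0.01 m and z of red_loop in the frame of red_peg_mid between -0.016 and -0.004 m and angle between the x axis of red_lock and the x axis of red_peg, either way round below 0.7 rad and angle between each of red_lock, yellow_lock, blue_lock's own z axis and vertical below 0.4 rad and linear speed of each of red_lock, yellow_lock, blue_lock below 0.04 m/s and contact force between red_lock and red_peg above 0.3 N and x of yellow_loop in the frame of yellow_peg_mid between -0.031 and 0.025 m and y of yellow_loop in the frame of yellow_peg_mid between -0.01 and 0.01 m and z of yellow_loop in the frame of yellow_peg_mid between -0.016 and -0.004 m and angle between the x axis of yellow_lock and the x axis of yellow_peg, either way round below 0.7 rad and contact force between yellow_lock and yellow_peg above 0.3 N and x of blue_loop in the frame of blue_peg_mid between -0.031 and 0.025 m and y of blue_loop in the frame of blue_peg_mid between -0.01 and 0.01 m and z of blue_loop in the frame of blue_peg_mid between -0.016 and -0.004 m and angle between the x axis of blue_lock and the x axis of blue_peg, either way round below 0.7 rad and contact force between blue_lock and blue_peg above 0.3 N); the robot touches nothing.
It fails at once if the blower is knocked over or shifted by more than 25 mm (distance of blower from where it was at the start of the episode above 0.025 m or angle between blower's own z axis and vertical above 0.4 rad).
It fails at once if the loupe is knocked over or shifted by more than 25 mm (distance of loupe from where it was at the start of the episode above 0.025 m or angle between loupe's own z axis and vertical above 0.4 rad).
It fails at once if the film can is knocked over or shifted by more than 25 mm (distance of film_can from where it was at the start of the episode above 0.025 m or angle between film_can's own z axis and vertical above 0.4 rad).
It fails at once if the tub is knocked over or shifted by more than 25 mm (distance of tub from where it was at the start of the episode above 0.025 m or angle between tub's own z axis and vertical above 0.4 rad).
It also fails if it takes over 72 s, if anything falls off the work surface, if the arm or the gripper's body presses on something with over 40 N, if the wrist force passes 120 N, or if a joint passes its speed limit or range.

## Working session

There is one attempt and no reset: what is moved stays moved. The work goes in short steps, Python scripts to look and compute and a shell command to move; the robot and the scene stay as the last step left them, time stands still between calls to the robot, and variables do not carry over. Pictures are saved under pics/ and viewed, at most 10 in all, crops included, and the job is handed in when it is done.

```bash
mkdir -p pics
python3 - <<'E'
from station import status, eyes
import cv2,numpy as np
s=status.read_state();print(s)
for n in("side","top","wrist"):
    cv2.imwrite(f"pics/{n}0.png",eyes.camera(n)[:,:,::-1]);print(n,{k:np.round(v,3).tolist() for k,v in eyes.calibration(n).items()})
E
```

```text
{'time_s': 0.0, 'joints': array([ 1.234531  ,  0.41798281, -0.01029271,  1.61415829,  0.00470221,
        1.11069905, -0.053002  ]), 'joint_velocities': array([-0.00145163, -0.00089078, -0.0001144 ,  0.00096279, -0.00028014,
       -0.00213834, -0.00097538]), 'joint_torque': array([-2.30356636e-03, -8.51255178e+01,  6.37194850e-01, -4.25997949e+01,
       -4.89269290e-02,  1.86669332e-02,  8.29589931e-05]), 'tool_pos': array([ 181.44521874, -597.69364373,  204.82650256]), 'tool_rot': array([ 9.89158800e-01,  1.46848542e-01, -1.37802063e-04, -5.96252687e-04]), 'ft_force': array([ 0.49398066, -0.04930864,  0.48321728]), 'moment': array([ 0.07676301, -0.00865863, -0.01804179]), 'grasp_force': 0.0, 'finger_gap': 94.1617226982312}
side {'mtx': [[441.821, 0.0, 317.061], [0.0, 441.821, 236.689], [0.0, 0.0, 1.0]], 'camera_from_world': [[1.0, 0.024, 0.014, -499.164], [0.027, -0.663, -0.748, 50.91], [-0.009, 0.748, -0.663, 991.793], [0.0, 0.0, 0.0, 1.0]]}
top {'mtx': [[491.484, 0.0, 313.855], [0.0, 491.484, 226.686], [0.0, 0.0, 1.0]], 'camera_from_world': [[-0.003, -1.0, 0.003, -18.588], [-0.988, 0.002, -0.153, 516.692], [0.153, -0.004, -0.988, 1211.769], [0.0, 0.0, 0.0, 1.0]]}
wrist {'mtx': [[426.532, 0.0, 312.922], [0.0, 426.532, 231.195], [0.0, 0.0, 1.0]], 'hand_eye': [[0.0, -0.962, -0.272, 79.635], [1.0, 0.0, -0.0, -0.931], [0.001, -0.272, 0.962, -178.496], [0.0, 0.0, 0.0, 1.0]]}
```

View pics/side0.png

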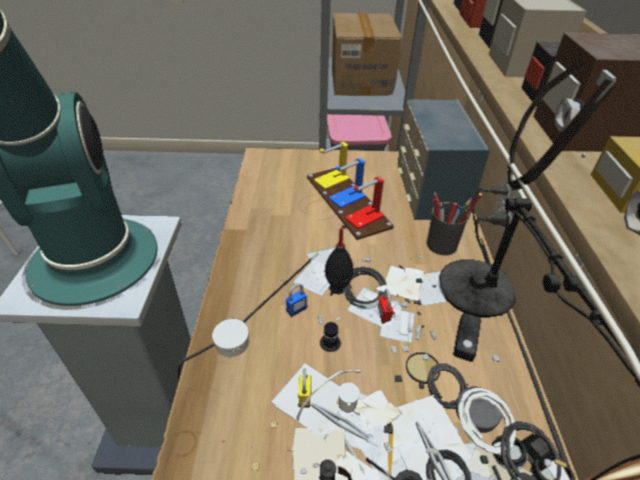

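View pics/top0.png

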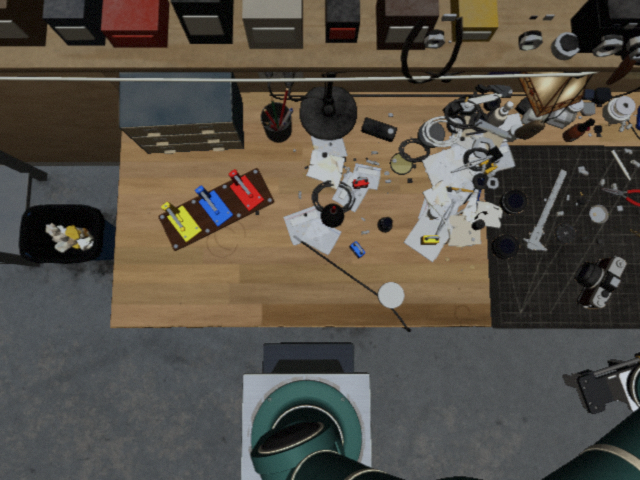

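```bash
cat > h.py <<'E'
import numpy as np,cv2
from station import status,eyes
from scipy.spatial.transform import Rotation as R
def P(n,pose=None):
    c=eyes.calibration(n);K=np.array(c["mtx"])
    if n!="wrist": T=np.array(c["camera_from_world"])
    else:
        W=np.eye(4);W[:3,:3]=R.from_quat(pose[1]).as_matrix();W[:3,3]=pose[0]
        T=np.linalg.inv(W@np.array(c["hand_eye"]))
    return K@T[:3]
def tri(Ps,uvs):
    A=np.vstack([np.vstack([u*p[2]-p[0],v*p[2]-p[1]]) for p,(u,v) in zip(Ps,uvs)])
    x=np.linalg.lstsq(A[:,:3],-A[:,3],rcond=None)[0]
    e=[np.linalg.norm((p@np.r_[x,1])[:2]/(p@np.r_[x,1])[2]-uv) for p,uv in zip(Ps,uvs)]
    return x,max(e)
def onplane(p,uv,z):
    u,v=uv;A=np.vstack([u*p[2]-p[0],v*p[2]-p[1]])
    return np.linalg.solve(A[:,:2],-A[:,3]-A[:,2]*z)
def proj(p,x):
    q=p@np.r_[x,1];return q[:2]/q[2]
def snap(name):
    s=status.read_state();im=eyes.camera("wrist")[:,:,::-1]
    cv2.imwrite(f"pics/{name}.png",im);np.savez(f"pics/{name}.npz",p=s["tool_pos"],q=s["tool_rot"])
    return im,P("wrist",(s["tool_pos"],s["tool_rot"]))
def load(name):
    d=np.load(f"pics/{name}.npz");return cv2.imread(f"pics/{name}.png"),P("wrist",(d["p"],d["q"]))
def delta(dst,s=None):
    s=s or status.read_state();return R.from_quat(s["tool_rot"]).inv().apply(np.array(dst)-s["tool_pos"])
E
python3 - <<'E'
from h import *
t=cv2.imread("pics/top0.png");s=cv2.imread("pics/side0.png")
f=lambda im,x,y,w,h:cv2.resize(im[y:y+h,x:x+w],None,fx=3.3,fy=3.3,interpolation=cv2.INTER_CUBIC)
m=np.zeros((600,800,3),np.uint8)
for im,x,y,w,h,X,Y in[(t,155,163,120,90,0,0),(s,300,140,100,100,400,0),(t,335,170,120,90,0,300),(s,280,280,120,90,400,340-40)]:
    c=f(im,x,y,w,h);c=c[:600-Y if Y else 300];c=c[:, :400 if X==0 else 400];m[Y:Y+len(c),X:X+c.shape[1]]=c
cv2.imwrite("pics/mos.png",m)
Ps=[P("top"),P("side")]
for n,a,b in[("red",(361,184),(385,307)),("blue",(357,249),(297,301)),("yel",(430,240),(305,388)),("loupe",(385,225),(331,336)),("blower",(332,213),(339,270)),("tub",(391,295),(231,336))]:
    x,e=tri(Ps,[a,b]);print(n,x.round(),round(e,1))
E
```

```text
red [ 632. -142.   34.] 1.4
blue [ 461. -130.   29.] 0.6
yel [ 485. -316.   31.] 1.3
loupe [ 527. -204.   20.] 1.9
blower [547. -66.  56.] 1.1
tub [ 345. -214.   26.] 0.6
```

View pics/mos.png

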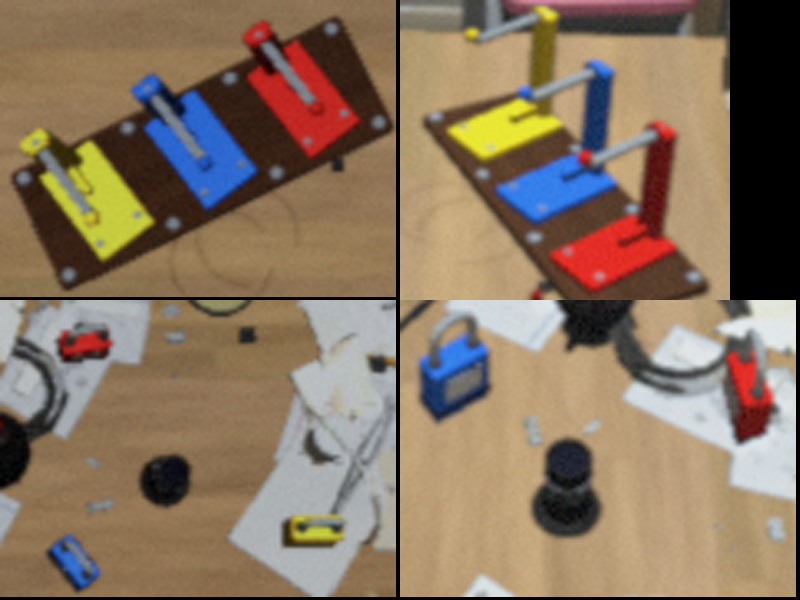

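Run:
```python
from h import *
Ps=[P("top"),P("side")]
D={"yb":((91,218),(472,34)),"yp":((36,142),(545,14)),"bb":((205,162),(525,92)),"bp":((151,87),(600,69)),"rb":((316,108),(586,157)),"rp":((257,33),(662,131))}
X={}
for k,(a,b) in D.items():
    a=(np.array(a)+.5)/3.3-.5+[155,163];b=(np.array(b)+.5)/3.3-.5+[300-400/3.3,140]
    x,e=tri(Ps,[a,b]);X[k]=x;print(k,x.round(1),round(e,1))
for c in"ybr":
    d=X[c+"p"]-X[c+"b"];print(c,np.hypot(*d[:2]).round(1),np.degrees(np.arctan2(d[1],d[0])).round(1))
s=status.read_state();M=R.from_quat(s["tool_rot"]).as_matrix();print(M.round(3))
print("tool x yaw",np.degrees(np.arctan2(M[1,0],M[0,0])))
for n,p in[("yel",(450,-310,300)),("blue",(430,-130,300))]:print(n,delta(p))
```

```text
yb [500.7 293.3 121.2] 0.4
yp [558.  337.2 115.1] 0.5
bb [541.1 212.3 121.7] 0.3
bp [598.1 254.3 116.8] 0.4
rb [581.7 132.8 121.1] 0.6
rp [639.3 178.2 113.7] 0.3
y 72.1 37.4
b 70.8 36.4
r 73.3 38.2
[[ 0.957  0.291 -0.   ]
 [ 0.291 -0.957  0.001]
 [-0.    -0.001 -1.   ]]
tool x yaw 16.893055175447067
yel [ 340.51966244 -197.42199264  -94.85632851]
blue [ 373.68820495 -375.46643756  -94.70328471]
```

```bash
python3 -m inch '[{"delta_pos":[0.044,-0.014,-0.009],"yaw":0,"grip":0.094},{"delta_pos":[0.044,-0.014,-0.009],"yaw":0,"grip":0.094},{"delta_pos":[0.044,-0.014,-0.009],"yaw":0,"grip":0.094},{"delta_pos":[0.044,-0.014,-0.009],"yaw":0,"grip":0.094},{"delta_pos":[0.044,-0.014,-0.009],"yaw":0,"grip":0.094},{"delta_pos":[0.044,-0.014,-0.009],"yaw":0,"grip":0.094},{"delta_pos":[0.044,-0.014,-0.009],"yaw":0,"grip":0.094},{"delta_pos":[0.044,-0.014,-0.009],"yaw":0,"grip":0.094},{"delta_pos":[0.044,-0.014,-0.009],"yaw":0,"grip":0.094},{"delta_pos":[0.044,-0.014,-0.009],"yaw":0,"grip":0.094}]'
python3 -c "
from h import *
snap('w1')"
python3 -m inch '[{"delta_pos":[0.04,-0.045,0],"yaw":0,"grip":0.094},{"delta_pos":[0.04,-0.045,0],"yaw":0,"grip":0.094},{"delta_pos":[0,-0.045,0],"yaw":0,"grip":0.094},{"delta_pos":[0,-0.045,0],"yaw":0,"grip":0.094},{"delta_pos":[0,0,0],"yaw":0,"grip":0.094},{"delta_pos":[0,0,0],"yaw":0,"grip":0.094}]'
python3 - <<'E'
from h import *
snap('w2')
a,_=load('w1');b,_=load('w2')
cv2.imwrite("pics/w12.png",cv2.resize(np.vstack([a[:,:],b[:,:]]),(400,600)))
for n in('w1','w2'):
    im,p=load(n)
    for k,z in[("red",[632,-142,34]),("blue",[461,-130,29]),("yel",[485,-316,31])]:print(n,k,proj(p,z).round())
E
```

```text
time_s: 1.15
tool_pos: [563.1, -335.0, 295.7]
tool_rot: [0.989, 0.147, -0.0, -0.0]
ft_force: [-1.3, -0.5, -0.1]
finger_gap: 94.0
grasp_force: 0.0
time_s: 1.8
tool_pos: [577.5, -158.6, 295.7]
tool_rot: [0.989, 0.148, 0.0, 0.0]
ft_force: [0.0, -1.7, 0.4]
finger_gap: 93.9
grasp_force: 0.0
w1 red [144.  65.]
w1 blue [105. 224.]
w1 yel [277. 252.]
w2 red [314. 134.]
w2 blue [259. 280.]
w2 yel [423. 307.]
```

Run:
```python
from h import *
m=[]
for n in('w1','w2'):
    im,p=load(n);r=[]
    for z in([632,-142,34],[461,-130,29],[485,-316,31]):
        u,v=proj(p,z).astype(int);c=im[v-33:v+33,u-33:u+33];print(n,u-33,v-33,c.shape)
        r.append(cv2.resize(c,(264,264),interpolation=cv2.INTER_CUBIC))
    m.append(np.hstack(r))
cv2.imwrite("pics/m2.png",np.vstack(m))
```

```text
w1 110 32 (66, 66, 3)
w1 71 191 (66, 66, 3)
w1 243 219 (66, 66, 3)
w2 280 101 (66, 66, 3)
w2 226 247 (66, 66, 3)
w2 389 273 (66, 66, 3)
```

View pics/m2.png

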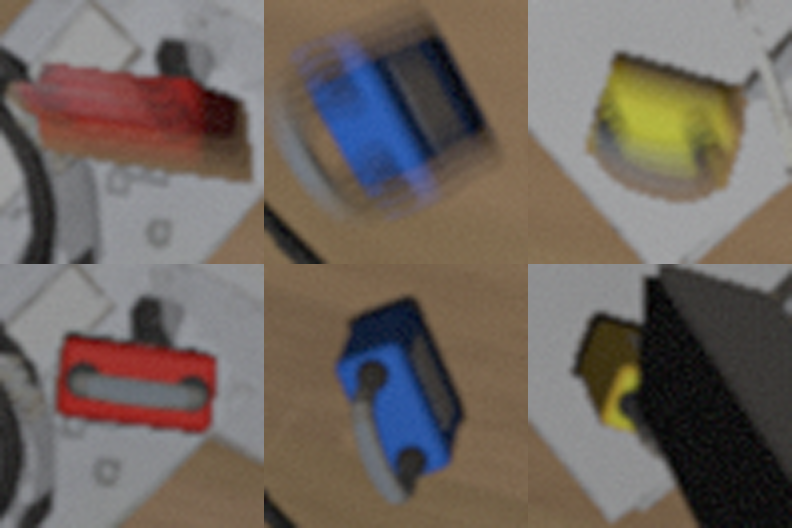

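```bash
python3 -m inch '[{"delta_pos":[-0.016,0.041,0],"yaw":0,"grip":0.094},{"delta_pos":[-0.016,0.041,0],"yaw":0,"grip":0.094},{"delta_pos":[-0.016,0.041,0],"yaw":0,"grip":0.094},{"delta_pos":[-0.016,0.041,0],"yaw":0,"grip":0.094},{"delta_pos":[0,0,0],"yaw":0,"grip":0.094},{"delta_pos":[0,0,0],"yaw":0,"grip":0.094},{"delta_pos":[0,0,0],"yaw":0,"grip":0.094}]'
python3 -c "
from h import *
snap('w3')"
python3 -m inch '[{"delta_pos":[0.04,-0.01,0.01],"yaw":0,"grip":0.094},{"delta_pos":[0.04,-0.01,0.01],"yaw":0,"grip":0.094},{"delta_pos":[0,0,0],"yaw":0,"grip":0.094},{"delta_pos":[0,0,0],"yaw":0,"grip":0.094},{"delta_pos":[0,0,0],"yaw":0,"grip":0.094}]'
python3 - <<'E'
from h import *
snap('w4')
r=[]
for n,z in(('w3',[632,-142,34]),('w3',[461,-130,29]),('w3',[485,-316,31]),('w4',[632,-142,34]),('w4',[461,-130,29]),('w4',[485,-316,31])):
        im,p=load(n);u,v=proj(p,z).astype(int);u=max(u,33);v=max(v,33);c=im[v-33:v+33,u-33:u+33];print(n,u-33,v-33,c.shape)
        r.append(cv2.resize(c,(264,264),interpolation=cv2.INTER_CUBIC))
cv2.imwrite("pics/m3.png",np.vstack([np.hstack(r[:3]),np.hstack(r[3:])]))
E
```

```text
time_s: 2.55
tool_pos: [564.2, -334.5, 295.1]
tool_rot: [0.989, 0.147, -0.0, -0.0]
ft_force: [-0.1, 0.3, 0.5]
finger_gap: 94.0
grasp_force: 0.0
time_s: 3.1
tool_pos: [634.5, -292.7, 275.9]
tool_rot: [0.989, 0.147, 0.0, 0.0]
ft_force: [-0.2, -0.3, 0.7]
finger_gap: 94.0
grasp_force: 0.0
w3 111 33 (66, 66, 3)
w3 72 192 (66, 66, 3)
w3 243 220 (66, 66, 3)
w4 132 118 (66, 66, 3)
w4 91 267 (66, 66, 3)
w4 261 294 (66, 66, 3)
```

View pics/m3.png

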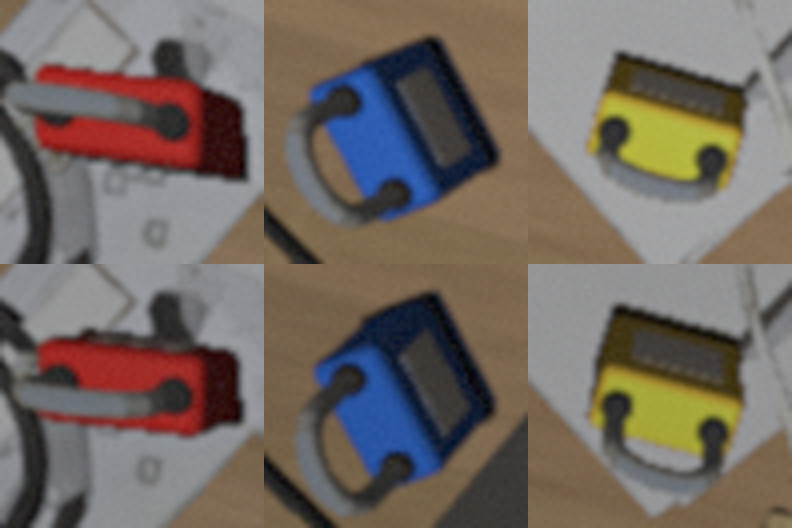

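Run:
```python
from h import *
off={'w2r':(280,101),'w2b':(226,247),'w3r':(111,33),'w3b':(72,192),'w3y':(243,220),'w4r':(132,118),'w4b':(91,267),'w4y':(261,294)}
D={'r':({'w2':(80,114),'w4':(60,116)},{'w2':(194,128),'w3':(170,122),'w4':(175,133)}),
'b':({'w3':(80,101),'w4':(83,116),'w2':(108,112)},{'w3':(131,192),'w4':(133,202),'w2':(147,199)}),
'y':({'w3':(86,132),'w4':(89,142)},{'w3':(183,158),'w4':(185,169)})}
for c,legs in D.items():
    X=[]
    for L in legs:
        Ps=[load(n)[1] for n in L];uv=[(np.array(v)+.5)/4-.5+off[n+c] for n,v in L.items()]
        x,e=tri(Ps,uv);X.append(x);
        z=[onplane(p,q,45).round(1).tolist() for p,q in zip(Ps,uv)];print(c,x.round(1),round(e,2),z)
    d=X[1]-X[0];print(c,((X[0]+X[1])/2).round(1),np.linalg.norm(d).round(1),"legs dir",np.degrees(np.arctan2(d[1],d[0])).round(1))
```

```text
r [ 633.  -126.8   42.3] 0.08 [[633.1, -126.9], [633.6, -127.8]]
r [ 637.8 -154.6   46.4] 0.45 [[638.1, -154.6], [637.5, -153.8], [637.6, -154.6]]
r [ 635.4 -140.7   44.3] 28.5 legs dir -80.2
b [ 472.4 -121.8   45.5] 0.1 [[472.2, -121.7], [472.1, -121.5], [472.2, -121.8]]
b [ 451.4 -138.4   45.3] 0.49 [[451.6, -138.3], [451.5, -138.3], [450.7, -138.5]]
b [ 461.9 -130.1   45.4] 26.8 legs dir -141.7
y [ 486.8 -302.8   45.3] 0.17 [[486.6, -302.7], [486.7, -303.0]]
y [ 488.4 -329.2   48.7] 0.09 [[487.1, -329.3], [486.5, -329.8]]
y [ 487.6 -316.    47. ] 26.6 legs dir -86.5
```

```bash
cat >> h.py <<'E'
def go(x,y,z,psi):
    s=status.read_state();M=R.from_quat(s["tool_rot"]).as_matrix();c=np.degrees(np.arctan2(M[1,0],M[0,0]))
    a=np.radians(psi);d=np.array([x,y,z])-s["tool_pos"];ca,sa=np.cos(a),np.sin(a)
    print("t",round(s["time_s"],2),"psi",c.round(2),"yaw",(c-psi).round(2),"then d",np.round([ca*d[0]+sa*d[1],sa*d[0]-ca*d[1],-d[2]],1),"before d",np.round(M.T@d,1))
E
python3 -m inch '[{"delta_pos":[0,0,0.02],"yaw":8,"grip":0.06},{"delta_pos":[0,0,0.02],"yaw":8,"grip":0.06},{"delta_pos":[-0.037,0.0052,0.0265],"yaw":0,"grip":0.06},{"delta_pos":[-0.037,0.0052,0.0265],"yaw":0,"grip":0.06},{"delta_pos":[-0.037,0.0052,0.0265],"yaw":0,"grip":0.06},{"delta_pos":[-0.037,0.0052,0.0265],"yaw":0,"grip":0.06},{"delta_pos":[0,0,0],"yaw":0,"grip":0.06},{"delta_pos":[0,0,0],"yaw":0,"grip":0.06},{"delta_pos":[0,0,0],"yaw":0,"grip":0.06}]'
python3 - <<'E'
from h import *
go(487.3,-316,13,1)
im,p=snap('w5');print(status.read_state()["joints"].round(2))
a,pa=load('w2');u,v=proj(pa,[547,-66,100]).astype(int);print(u,v,[proj(pa,[547,-66,z]).round() for z in(0,60,110,165)])
x0=max(u-100,0);y0=max(v-120,0);c=a[y0:y0+240,x0:x0+160];print(x0,y0)
cv2.imwrite("pics/m5.png",np.hstack([cv2.resize(im,(533,400)),cv2.resize(c,(266,400))]))
E
```

```text
time_s: 4.05
tool_pos: [488.3, -315.8, 130.6]
tool_rot: [1.0, 0.008, 0.001, 0.0]
ft_force: [0.6, 0.1, 0.2]
finger_gap: 59.7
grasp_force: 0.0
t 4.05 psi 0.9 yaw -0.1 then d [ -1.    0.2 117.6] before d [-1.200e+00  1.000e-01  1.176e+02]
[ 0.62  0.42 -0.13  1.79  0.07  0.93 -1.09]
205 205 [array([227., 186.]), array([215., 197.]), array([203., 208.]), array([184., 224.])]
105 85
```

View pics/m5.png

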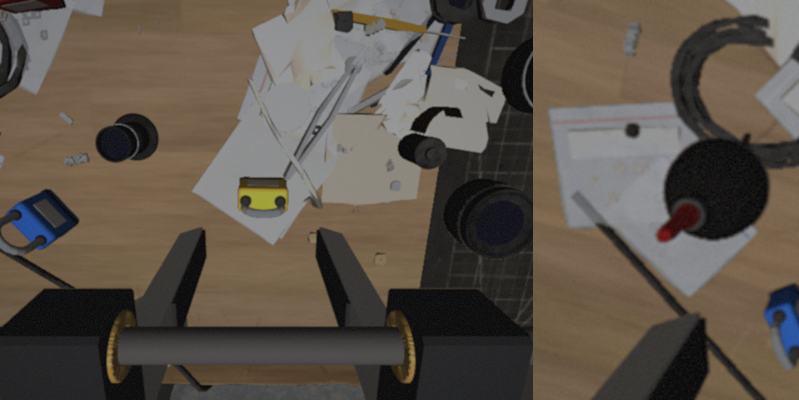

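```bash
python3 - <<'E'
from h import *
im,p=load('w5');print(onplane(p,(302.6,243.8),45),onplane(p,(335,243.8),45))
print(onplane(P("side"),(348,390),50))
E
python3 -m inch '[{"delta_pos":[-0.001,0,0.03],"yaw":0,"grip":0.06},{"delta_pos":[0,0,0.03],"yaw":0,"grip":0.06},{"delta_pos":[0,0,0.03],"yaw":0,"grip":0.06},{"delta_pos":[0,0,0.027],"yaw":0,"grip":0.06},{"delta_pos":[0,0,0],"yaw":0,"grip":0.06},{"delta_pos":[0,0,0],"yaw":0,"grip":0.06},{"delta_pos":[0,0,0],"yaw":0,"grip":0.03},{"delta_pos":[0,0,0],"yaw":0,"grip":0.03},{"delta_pos":[0,0,0],"yaw":0,"grip":0.03},{"delta_pos":[0,0,0],"yaw":0,"grip":0.03}]'
```

```text
[ 484.64455356 -308.10616954] [ 484.97626958 -329.12666522]
[ 556.30918769 -328.03375311]
time_s: 5.1
tool_pos: [486.8, -316.0, 13.6]
tool_rot: [1.0, 0.008, 0.001, 0.001]
ft_force: [-1.1, 0.5, 9.7]
finger_gap: 39.9
grasp_force: 30.0
```

```bash
python3 -m inch '[{"delta_pos":[0,0,-0.02],"yaw":0,"grip":0.03},{"delta_pos":[0,0,-0.03],"yaw":0,"grip":0.03},{"delta_pos":[0,0,-0.034],"yaw":-7.26,"grip":0.03},{"delta_pos":[0,0,-0.034],"yaw":-7.26,"grip":0.03},{"delta_pos":[0,0,-0.034],"yaw":-7.26,"grip":0.03},{"delta_pos":[0,0,-0.034],"yaw":-7.26,"grip":0.03},{"delta_pos":[0,0,-0.03],"yaw":-7.26,"grip":0.03},{"delta_pos":[0,0,0],"yaw":0,"grip":0.03}]'
python3 -m inch '[{"delta_pos":[0.012,-0.02,0],"yaw":0,"grip":0.03},{"delta_pos":[0.025,-0.039,0],"yaw":0,"grip":0.03},{"delta_pos":[0.026,-0.04,0],"yaw":0,"grip":0.03},{"delta_pos":[0.026,-0.04,0],"yaw":0,"grip":0.03},{"delta_pos":[0.026,-0.04,0],"yaw":0,"grip":0.03},{"delta_pos":[0.026,-0.04,0],"yaw":0,"grip":0.03},{"delta_pos":[0.026,-0.04,0],"yaw":0,"grip":0.03},{"delta_pos":[0.026,-0.04,0],"yaw":0,"grip":0.03},{"delta_pos":[0.026,-0.04,0],"yaw":0,"grip":0.03},{"delta_pos":[0.026,-0.04,0],"yaw":0,"grip":0.03}]'
python3 -m inch '[{"delta_pos":[0.026,-0.04,0],"yaw":0,"grip":0.03},{"delta_pos":[0.026,-0.037,0],"yaw":0,"grip":0.03},{"delta_pos":[0.016,-0.02,0],"yaw":0,"grip":0.03},{"delta_pos":[0,0,0],"yaw":0,"grip":0.03},{"delta_pos":[0,0,0],"yaw":0,"grip":0.03},{"delta_pos":[0,0,0],"yaw":0,"grip":0.03}]'
python3 - <<'E'
from h import *
go(442.5,248.5,230,37.3)
im,p=snap('w6');print(status.read_state()["joints"].round(2))
cv2.imwrite("pics/m6.png",im)
for b in((500.7,293.3,118),(541.1,212.3,118),(581.7,132.8,118)):print(proj(p,b).round(1))
E
```

```text
time_s: 5.9
tool_pos: [487.5, -316.4, 232.8]
tool_rot: [0.947, 0.321, 0.002, 0.002]
ft_force: [0.2, -0.6, -2.1]
finger_gap: 40.1
grasp_force: 30.0
time_s: 6.9
tool_pos: [451.4, 136.1, 228.2]
tool_rot: [0.948, 0.318, -0.0, 0.0]
ft_force: [0.1, -1.0, -1.5]
finger_gap: 39.5
grasp_force: 30.0
time_s: 7.5
tool_pos: [447.8, 251.7, 228.1]
tool_rot: [0.948, 0.318, -0.0, 0.0]
ft_force: [-0.8, 1.1, -2.1]
finger_gap: 39.9
grasp_force: 30.0
t 7.5 psi 37.08 yaw -0.22 then d [-6.2 -0.6 -1.9] before d [-6.2 -0.6 -1.9]
[ 0.01  0.25 -0.67  1.84  0.18  1.11 -1.65]
[312.2 130.7]
[445.1 156.2]
[572.5 179.4]
```

View pics/m6.png

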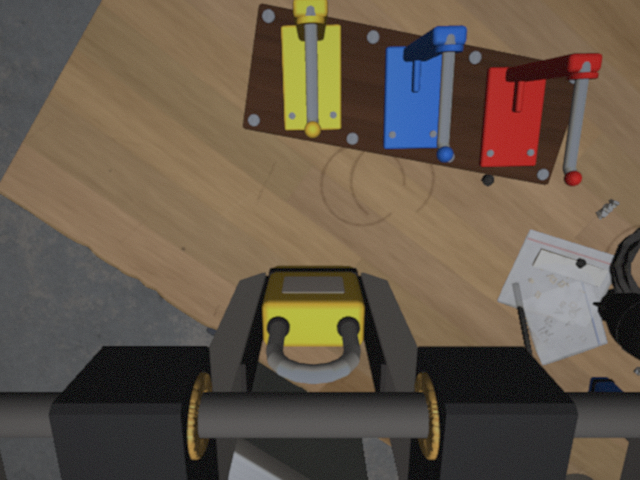

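```bash
python3 -m inch '[{"delta_pos":[0,0,0.039],"yaw":0,"grip":0.03},{"delta_pos":[0,0,0.039],"yaw":0,"grip":0.03},{"delta_pos":[0,0,0.039],"yaw":0,"grip":0.03},{"delta_pos":[0,0,0.039],"yaw":0,"grip":0.03},{"delta_pos":[0,0,0],"yaw":0,"grip":0.03},{"delta_pos":[0,0,0],"yaw":0,"grip":0.03},{"delta_pos":[0,0,0],"yaw":0,"grip":0.03}]'
python3 - <<'E'
from h import *
go(530,315.2,71.6,37.2)
im,p=snap('w7')
cv2.imwrite("pics/m7.png",im)
for b in((500.7,293.3,118),(530,315.2,112)):print(proj(p,b).round(1))
E
```

```text
time_s: 8.25
tool_pos: [448.9, 253.2, 74.5]
tool_rot: [0.948, 0.319, 0.001, -0.0]
ft_force: [0.3, 0.1, -1.1]
finger_gap: 39.8
grasp_force: 30.0
t 8.25 psi 37.15 yaw -0.05 then d [102.1  -0.3   2.9] before d [102.1  -0.4   3.2]
[313.4 158.2]
[314.2  34.9]
```

View pics/m7.png

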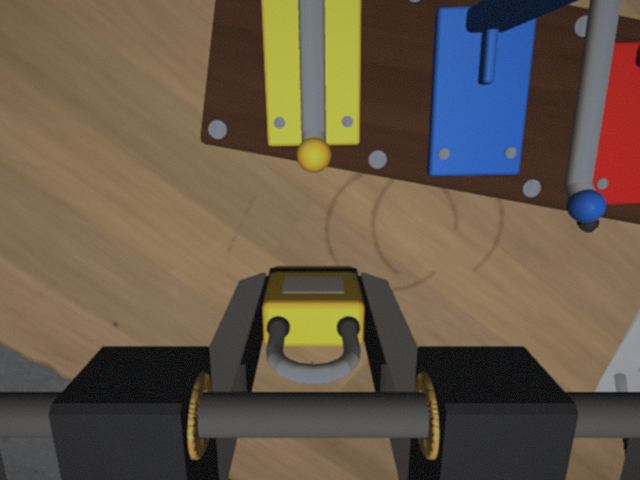

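```bash
python3 -m inch '[{"delta_pos":[0.012,0,0.0025],"yaw":0,"grip":0.03},{"delta_pos":[0.012,0,0],"yaw":0,"grip":0.03},{"delta_pos":[0.012,0,0],"yaw":0,"grip":0.03},{"delta_pos":[0.012,0,0],"yaw":0,"grip":0.03},{"delta_pos":[0.012,0,0],"yaw":0,"grip":0.03},{"delta_pos":[0.012,0,0],"yaw":0,"grip":0.03},{"delta_pos":[0.012,0,0],"yaw":0,"grip":0.03},{"delta_pos":[0.012,0,0],"yaw":0,"grip":0.03},{"delta_pos":[0.004,0,0],"yaw":0,"grip":0.03},{"delta_pos":[0,0,0],"yaw":0,"grip":0.03}]'
python3 -m inch '[{"delta_pos":[0,0,0.004],"yaw":0,"grip":0.03},{"delta_pos":[0,0,0.004],"yaw":0,"grip":0.03},{"delta_pos":[0,0,0.004],"yaw":0,"grip":0.03},{"delta_pos":[0,0,0.001],"yaw":0,"grip":0.03},{"delta_pos":[0,0,0],"yaw":0,"grip":0.03},{"delta_pos":[0,0,0],"yaw":0,"grip":0.03}]'
```

```text
time_s: 9.3
tool_pos: [527.6, 313.7, 69.7]
tool_rot: [0.948, 0.319, -0.0, -0.0]
ft_force: [0.3, -0.2, -1.7]
finger_gap: 39.7
grasp_force: 30.0
time_s: 9.9
tool_pos: [527.3, 313.1, 57.2]
tool_rot: [0.948, 0.319, -0.0, 0.0]
ft_force: [-2.6, -2.2, 6.5]
finger_gap: 39.7
grasp_force: 30.0
```

```bash
python3 -m inch '[{"delta_pos":[0,0,0],"yaw":0,"grip":0.046},{"delta_pos":[0,0,0],"yaw":0,"grip":0.052},{"delta_pos":[0,0,0],"yaw":0,"grip":0.06},{"delta_pos":[0,0,0],"yaw":0,"grip":0.06},{"delta_pos":[0,0,-0.02],"yaw":0,"grip":0.06},{"delta_pos":[0,0,-0.03],"yaw":0,"grip":0.06},{"delta_pos":[0,0,-0.04],"yaw":0,"grip":0.06},{"delta_pos":[0,0,-0.04],"yaw":0,"grip":0.06},{"delta_pos":[0,0,-0.04],"yaw":0,"grip":0.06},{"delta_pos":[0,0,0],"yaw":0,"grip":0.06}]'
python3 - <<'E'
from h import *
go(462,-130.1,150,-51.7)
im,p=snap('w8')
print([proj(p,b).round(1) for b in((500.7,293.3,118),(530,315.2,112))])
t=eyes.camera("side")[:,:,::-1]
cv2.imwrite("pics/m8.png",np.hstack([cv2.resize(im,(400,300)),cv2.resize(t[130:230,290:410],(360,300))]))
E
```

```text
time_s: 10.9
tool_pos: [529.0, 314.8, 232.3]
tool_rot: [0.948, 0.319, 0.004, -0.001]
ft_force: [-0.4, 0.2, -0.1]
finger_gap: 60.1
grasp_force: 0.0
t 10.9 psi 37.19 yaw 88.89 then d [307.6 328.3  82.3] before d [-322.9  313.8   80.3]
[array([313.9, 275.5]), array([314.3, 225.2])]
```

View pics/m8.png

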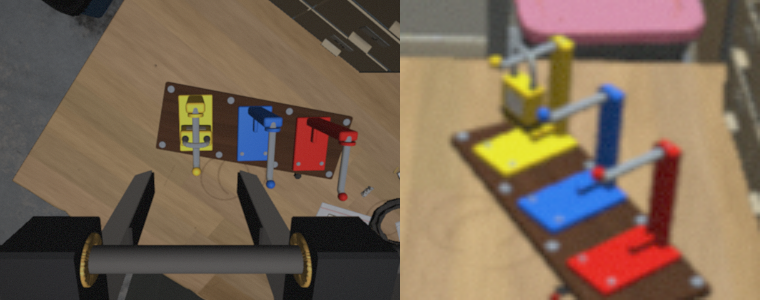

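```bash
python3 -m inch '[{"delta_pos":[-0.016,0.016,0],"yaw":0,"grip":0.06},{"delta_pos":[-0.032,0.031,0],"yaw":0,"grip":0.06},{"delta_pos":[-0.032,0.031,0],"yaw":0,"grip":0.06},{"delta_pos":[-0.032,0.031,0],"yaw":0,"grip":0.06},{"delta_pos":[-0.032,0.031,0],"yaw":0,"grip":0.06},{"delta_pos":[-0.032,0.031,0],"yaw":0,"grip":0.06},{"delta_pos":[-0.032,0.031,0],"yaw":0,"grip":0.06},{"delta_pos":[-0.032,0.031,0],"yaw":0,"grip":0.06},{"delta_pos":[-0.032,0.031,0],"yaw":0,"grip":0.06},{"delta_pos":[-0.032,0.031,0],"yaw":0,"grip":0.06}]'
python3 -m inch '[{"delta_pos":[-0.019,0.019,0],"yaw":0,"grip":0.06},{"delta_pos":[0,0,0.009],"yaw":7.4,"grip":0.06},{"delta_pos":[0,0,0.009],"yaw":7.4,"grip":0.06},{"delta_pos":[0,0,0.009],"yaw":7.4,"grip":0.06},{"delta_pos":[0,0,0.009],"yaw":7.4,"grip":0.06},{"delta_pos":[0,0,0.009],"yaw":7.4,"grip":0.06},{"delta_pos":[0,0,0.009],"yaw":7.4,"grip":0.06},{"delta_pos":[0,0,0.009],"yaw":7.4,"grip":0.06},{"delta_pos":[0,0,0.009],"yaw":7.4,"grip":0.06},{"delta_pos":[0,0,0.009],"yaw":7.4,"grip":0.06}]'
python3 -m inch '[{"delta_pos":[0,0,0],"yaw":7.4,"grip":0.06},{"delta_pos":[0,0,0],"yaw":7.4,"grip":0.06},{"delta_pos":[0,0,0],"yaw":7.4,"grip":0.06},{"delta_pos":[0,0,0],"yaw":0,"grip":0.06},{"delta_pos":[0,0,0],"yaw":0,"grip":0.06},{"delta_pos":[0,0,0],"yaw":0,"grip":0.06}]'
python3 - <<'E'
from h import *
go(462,-130.1,13.5,-51.7);print(status.read_state()["joints"].round(2))
im,p=snap('w9')
h=cv2.cvtColor(im,cv2.COLOR_BGR2HSV);m=cv2.inRange(h,(100,140,90),(125,255,255))
n,l,s,c=cv2.connectedComponentsWithStats(m)
print([(s[i].tolist(),c[i].round(1).tolist()) for i in range(1,n) if s[i,4]>150])
# predicted block top outline
a=np.radians(-51.7);X=np.array([np.cos(a),np.sin(a)]);Y=np.array([np.sin(a),-np.cos(a)])
print("pred top corners",[proj(p,np.r_[np.array([462,-130.1])+i*10*X+j*20*Y,44]).round(1).tolist() for i,j in((1,1),(1,-1),(-1,-1),(-1,1))])
E
```

```text
time_s: 12.0
tool_pos: [462.3, -107.2, 225.9]
tool_rot: [0.948, 0.319, -0.001, -0.0]
ft_force: [1.0, -0.4, 0.7]
finger_gap: 60.2
grasp_force: 0.0
time_s: 13.0
tool_pos: [459.0, -132.0, 144.4]
tool_rot: [0.967, -0.256, -0.001, -0.0]
ft_force: [-0.1, 0.2, 0.3]
finger_gap: 60.1
grasp_force: 0.0
time_s: 13.6
tool_pos: [459.6, -132.0, 145.5]
tool_rot: [0.901, -0.434, -0.0, 0.0]
ft_force: [0.5, -0.3, -0.0]
finger_gap: 60.3
grasp_force: 0.0
t 13.6 psi -51.42 yaw 0.28 then d [ -0.  -3. 132.] before d [ 1.00e-01 -3.10e+00  1.32e+02]
[ 0.42  0.24 -0.24  2.02  0.07  0.89 -2.32]
[([283, 216, 56, 27, 1005], [310.3, 226.4])]
pred top corners [[339.3, 216.0], [280.1, 215.7], [280.5, 243.9], [338.7, 244.2]]
```

```bash
python3 -m inch '[{"delta_pos":[0,-0.0025,0.03],"yaw":0,"grip":0.06},{"delta_pos":[0,0,0.03],"yaw":0,"grip":0.06},{"delta_pos":[0,0,0.03],"yaw":0,"grip":0.06},{"delta_pos":[0,0,0.03],"yaw":0,"grip":0.06},{"delta_pos":[0,0,0.012],"yaw":0,"grip":0.06},{"delta_pos":[0,0,0],"yaw":0,"grip":0.06},{"delta_pos":[0,0,0],"yaw":0,"grip":0.03},{"delta_pos":[0,0,0],"yaw":0,"grip":0.03},{"delta_pos":[0,0,0],"yaw":0,"grip":0.03},{"delta_pos":[0,0,0],"yaw":0,"grip":0.03}]'
python3 -m inch '[{"delta_pos":[0,0,-0.02],"yaw":0,"grip":0.03},{"delta_pos":[0,0,-0.04],"yaw":0,"grip":0.03},{"delta_pos":[0,0,-0.04],"yaw":0,"grip":0.03},{"delta_pos":[0,0,-0.04],"yaw":0,"grip":0.03},{"delta_pos":[0,0,-0.04],"yaw":0,"grip":0.03},{"delta_pos":[0,0,-0.037],"yaw":0,"grip":0.03},{"delta_pos":[0,0,0],"yaw":-7.38,"grip":0.03},{"delta_pos":[0,0,0],"yaw":-7.38,"grip":0.03},{"delta_pos":[0,0,0],"yaw":-7.38,"grip":0.03},{"delta_pos":[0,0,0],"yaw":-7.38,"grip":0.03}]'
python3 -m inch '[{"delta_pos":[0,0,0],"yaw":-7.38,"grip":0.03},{"delta_pos":[0,0,0],"yaw":-7.38,"grip":0.03},{"delta_pos":[0,0,0],"yaw":-7.38,"grip":0.03},{"delta_pos":[0,0,0],"yaw":-7.38,"grip":0.03},{"delta_pos":[0,0,0],"yaw":-7.38,"grip":0.03},{"delta_pos":[0,0,0],"yaw":-7.38,"grip":0.03},{"delta_pos":[0,0,0],"yaw":-7.38,"grip":0.03},{"delta_pos":[0,0,0],"yaw":-7.38,"grip":0.03},{"delta_pos":[0,0,0],"yaw":0,"grip":0.03}]'
python3 -c "
from h import *
d=104*np.array([.797,.604]);go(570.6-d[0],235.3-d[1],228,37.2)"
```

```text
time_s: 14.65
tool_pos: [462.5, -130.8, 15.0]
tool_rot: [0.9, -0.435, 0.001, -0.0]
ft_force: [-1.8, -0.1, 9.9]
finger_gap: 40.0
grasp_force: 30.0
time_s: 15.65
tool_pos: [461.7, -130.5, 231.5]
tool_rot: [0.982, -0.189, 0.0, 0.0]
ft_force: [-0.4, -0.2, -1.6]
finger_gap: 40.0
grasp_force: 30.0
time_s: 16.55
tool_pos: [461.7, -130.5, 231.4]
tool_rot: [0.948, 0.318, 0.0, 0.0]
ft_force: [-0.5, -0.1, -2.0]
finger_gap: 39.6
grasp_force: 30.0
t 16.55 psi 37.1 yaw -0.1 then d [ 203.9 -225.6    3.4] before d [ 203.5 -226.     3.3]
```

```bash
python3 -m inch '[{"delta_pos":[0.016,-0.018,0],"yaw":0,"grip":0.03},{"delta_pos":[0.032,-0.035,0],"yaw":0,"grip":0.03},{"delta_pos":[0.032,-0.036,0],"yaw":0,"grip":0.03},{"delta_pos":[0.032,-0.036,0],"yaw":0,"grip":0.03},{"delta_pos":[0.032,-0.036,0],"yaw":0,"grip":0.03},{"delta_pos":[0.032,-0.036,0],"yaw":0,"grip":0.03},{"delta_pos":[0.028,-0.029,0],"yaw":0,"grip":0.03},{"delta_pos":[0,0,0.02],"yaw":0,"grip":0.03},{"delta_pos":[0,0,0.039],"yaw":0,"grip":0.03},{"delta_pos":[0,0,0.039],"yaw":0,"grip":0.03}]'
python3 -m inch '[{"delta_pos":[0,0,0.039],"yaw":0,"grip":0.03},{"delta_pos":[0,0,0.021],"yaw":0,"grip":0.03},{"delta_pos":[0,0,0],"yaw":0,"grip":0.03},{"delta_pos":[0,0,0],"yaw":0,"grip":0.03},{"delta_pos":[0,0,0],"yaw":0,"grip":0.03}]'
cat >> h.py <<'E'
def blobs(im,c,amin=60):
    h=cv2.cvtColor(im,cv2.COLOR_BGR2HSV)
    m=cv2.inRange(h,(100,140,60),(125,255,255)) if c=='b' else cv2.inRange(h,(0,150,60),(6,255,255))|cv2.inRange(h,(174,150,60),(180,255,255))
    n,l,s,cc=cv2.connectedComponentsWithStats(m)
    return [(s[i].tolist(),cc[i].round(1).tolist()) for i in range(1,n) if s[i,4]>amin]
E
python3 - <<'E'
from h import *
go(570.6,235.3,73,37.2)
im,p=snap('w10');print(blobs(im,'b'))
print(proj(p,(541.1,212.3,118)).round(1),proj(p,(570.6,235.3,112)).round(1))
E
```

```text
time_s: 17.55
tool_pos: [489.3, 173.0, 132.4]
tool_rot: [0.949, 0.315, 0.001, 0.0]
ft_force: [1.1, -1.8, -2.0]
finger_gap: 39.7
grasp_force: 30.0
time_s: 18.05
tool_pos: [489.9, 173.1, 74.5]
tool_rot: [0.949, 0.316, 0.001, 0.0]
ft_force: [-0.5, 0.2, -0.7]
finger_gap: 39.6
grasp_force: 30.0
t 18.05 psi 36.87 yaw -0.33 then d [101.9  -0.8   1.5] before d [101.9  -1.4   1.8]
[([260, 0, 100, 173, 10836], [310.9, 77.2]), ([262, 271, 103, 73, 4642], [312.8, 309.9])]
[313.4 161.6] [311.1  35.8]
```

Run:
```python
from h import *
im,p=load('w10');h=cv2.cvtColor(im,cv2.COLOR_BGR2HSV);m=cv2.inRange(h,(100,140,60),(125,255,255))
for r in (145,152,157,162,167):
    x=np.where(m[r,250:380])[0]+250;print(r,x.min(),x.max(),len(x))
```

```text
145 268 355 88
152 296 328 33
157 296 328 33
162 297 327 31
167 300 324 25
```

```bash
python3 -m inch '[{"delta_pos":[0.012,0,0.001],"yaw":-0.3,"grip":0.03},{"delta_pos":[0.012,0,0],"yaw":0,"grip":0.03},{"delta_pos":[0.012,0,0],"yaw":0,"grip":0.03},{"delta_pos":[0.012,0,0],"yaw":0,"grip":0.03},{"delta_pos":[0.012,0,0],"yaw":0,"grip":0.03},{"delta_pos":[0.012,0,0],"yaw":0,"grip":0.03},{"delta_pos":[0.012,0,0],"yaw":0,"grip":0.03},{"delta_pos":[0.012,0,0],"yaw":0,"grip":0.03},{"delta_pos":[0.005,0,0],"yaw":0,"grip":0.03},{"delta_pos":[0,0,0],"yaw":0,"grip":0.03}]'
python3 -m inch '[{"delta_pos":[0,0,0.004],"yaw":0,"grip":0.03},{"delta_pos":[0,0,0.004],"yaw":0,"grip":0.03},{"delta_pos":[0,0,0.004],"yaw":0,"grip":0.03},{"delta_pos":[0,0,0.0015],"yaw":0,"grip":0.03},{"delta_pos":[0,0,0],"yaw":0,"grip":0.03},{"delta_pos":[0,0,0],"yaw":0,"grip":0.03}]'
```

```text
time_s: 19.1
tool_pos: [569.7, 234.3, 71.8]
tool_rot: [0.948, 0.32, -0.0, -0.0]
ft_force: [-0.1, -0.4, -1.2]
finger_gap: 39.7
grasp_force: 30.0
time_s: 19.7
tool_pos: [569.4, 233.6, 58.7]
tool_rot: [0.948, 0.319, -0.0, 0.0]
ft_force: [-2.9, -2.0, 6.7]
finger_gap: 39.7
grasp_force: 30.0
```

```bash
python3 -m inch '[{"delta_pos":[0,0,0],"yaw":0,"grip":0.046},{"delta_pos":[0,0,0],"yaw":0,"grip":0.052},{"delta_pos":[0,0,0],"yaw":0,"grip":0.06},{"delta_pos":[0,0,0],"yaw":0,"grip":0.06},{"delta_pos":[0,0,-0.02],"yaw":0,"grip":0.06},{"delta_pos":[0,0,-0.03],"yaw":0,"grip":0.06},{"delta_pos":[0,0,-0.04],"yaw":0,"grip":0.06},{"delta_pos":[0,0,-0.04],"yaw":0,"grip":0.06},{"delta_pos":[0,0,-0.04],"yaw":0,"grip":0.06},{"delta_pos":[0,0,0],"yaw":0,"grip":0.06}]'
python3 -c "
from h import *
snap('w11')"
python3 -m inch '[{"delta_pos":[-0.01,0.019,0],"yaw":0,"grip":0.06},{"delta_pos":[-0.0195,0.0376,0],"yaw":0,"grip":0.06},{"delta_pos":[-0.0195,0.0376,0],"yaw":0,"grip":0.06},{"delta_pos":[-0.0195,0.0376,0],"yaw":0,"grip":0.06},{"delta_pos":[-0.0195,0.0376,0],"yaw":0,"grip":0.06},{"delta_pos":[-0.0195,0.0376,0],"yaw":0,"grip":0.06},{"delta_pos":[-0.0195,0.0376,0],"yaw":0,"grip":0.06},{"delta_pos":[-0.0195,0.0376,0],"yaw":0,"grip":0.06},{"delta_pos":[-0.0195,0.0376,0],"yaw":0,"grip":0.06},{"delta_pos":[-0.01,0.019,0],"yaw":0,"grip":0.06}]'
python3 -m inch '[{"delta_pos":[0,0,0.02],"yaw":6.9,"grip":0.06},{"delta_pos":[0,0,0.02],"yaw":6.9,"grip":0.06},{"delta_pos":[0,0,0.02],"yaw":6.9,"grip":0.06},{"delta_pos":[0,0,0.02],"yaw":6.8,"grip":0.06},{"delta_pos":[0,0,0],"yaw":0,"grip":0.06},{"delta_pos":[0,0,0],"yaw":0,"grip":0.06},{"delta_pos":[0,0,0],"yaw":0,"grip":0.06}]'
python3 - <<'E'
from h import *
go(635.4,-140.8,13.5,9.8);print(status.read_state()["joints"].round(2))
im,p=snap('w12');print(blobs(im,'r'))
a=np.radians(9.8);X=np.array([np.cos(a),np.sin(a)]);Y=np.array([np.sin(a),-np.cos(a)])
print("pred top corners",[proj(p,np.r_[np.array([635.4,-140.8])+i*10*X+j*20*Y,44]).round(1).tolist() for i,j in((1,1),(1,-1),(-1,-1),(-1,1))])
E
```

```text
time_s: 20.7
tool_pos: [571.3, 235.0, 233.8]
tool_rot: [0.948, 0.319, 0.004, -0.0]
ft_force: [-0.0, 0.2, -0.1]
finger_gap: 59.6
grasp_force: 0.0
time_s: 21.75
tool_pos: [633.9, -146.8, 226.8]
tool_rot: [0.948, 0.318, -0.001, 0.0]
ft_force: [-0.0, 0.3, 0.3]
finger_gap: 60.1
grasp_force: 0.0
time_s: 22.45
tool_pos: [634.9, -142.4, 149.3]
tool_rot: [0.996, 0.086, 0.0, 0.0]
ft_force: [0.5, 0.3, -0.8]
finger_gap: 60.1
grasp_force: 0.0
t 22.45 psi 9.92 yaw 0.12 then d [  0.8  -1.4 135.8] before d [  0.7  -1.5 135.8]
[ 0.42  0.54 -0.34  1.59  0.2   1.05 -1.38]
[([285, 214, 56, 28, 1031], [312.3, 224.2])]
pred top corners [[341.7, 215.4], [283.2, 215.3], [283.7, 243.2], [341.1, 243.3]]
```

```bash
python3 -m inch '[{"delta_pos":[0.0005,-0.001,0.03],"yaw":0,"grip":0.06},{"delta_pos":[0,0,0.03],"yaw":0,"grip":0.06},{"delta_pos":[0,0,0.03],"yaw":0,"grip":0.06},{"delta_pos":[0,0,0.03],"yaw":0,"grip":0.06},{"delta_pos":[0,0,0.0155],"yaw":0,"grip":0.06},{"delta_pos":[0,0,0],"yaw":0,"grip":0.06},{"delta_pos":[0,0,0],"yaw":0,"grip":0.03},{"delta_pos":[0,0,0],"yaw":0,"grip":0.03},{"delta_pos":[0,0,0],"yaw":0,"grip":0.03},{"delta_pos":[0,0,0],"yaw":0,"grip":0.03}]'
python3 -m inch '[{"delta_pos":[0,0,-0.02],"yaw":0,"grip":0.03},{"delta_pos":[0,0,-0.04],"yaw":0,"grip":0.03},{"delta_pos":[0,0,-0.04],"yaw":0,"grip":0.03},{"delta_pos":[0,0,-0.04],"yaw":0,"grip":0.03},{"delta_pos":[0,0,-0.04],"yaw":0,"grip":0.03},{"delta_pos":[0,0,-0.037],"yaw":0,"grip":0.03},{"delta_pos":[0,0,0],"yaw":-6.85,"grip":0.03},{"delta_pos":[0,0,0],"yaw":-6.85,"grip":0.03},{"delta_pos":[0,0,0],"yaw":-6.85,"grip":0.03},{"delta_pos":[0,0,0],"yaw":-6.85,"grip":0.03}]'
python3 -m inch '[{"delta_pos":[0.005,-0.02,0],"yaw":0,"grip":0.03},{"delta_pos":[0.009,-0.042,0],"yaw":0,"grip":0.03},{"delta_pos":[0.009,-0.042,0],"yaw":0,"grip":0.03},{"delta_pos":[0.009,-0.042,0],"yaw":0,"grip":0.03},{"delta_pos":[0.009,-0.042,0],"yaw":0,"grip":0.03},{"delta_pos":[0.009,-0.042,0],"yaw":0,"grip":0.03},{"delta_pos":[0.006,-0.021,0],"yaw":0,"grip":0.03},{"delta_pos":[0,0,0],"yaw":0,"grip":0.03},{"delta_pos":[0,0,0],"yaw":0,"grip":0.03}]'
python3 -c "
from h import *
go(528.3,92.6,74,37.2)"
```

```text
time_s: 23.5
tool_pos: [635.6, -141.6, 14.4]
tool_rot: [0.996, 0.085, 0.001, 0.0]
ft_force: [-1.4, -0.6, 8.3]
finger_gap: 39.8
grasp_force: 30.0
time_s: 24.5
tool_pos: [634.7, -141.3, 230.6]
tool_rot: [0.947, 0.321, 0.0, 0.0]
ft_force: [-0.0, -1.2, -1.1]
finger_gap: 39.7
grasp_force: 30.0
time_s: 25.4
tool_pos: [527.9, 92.4, 230.4]
tool_rot: [0.948, 0.319, 0.0, 0.0]
ft_force: [0.7, -1.0, -0.8]
finger_gap: 39.9
grasp_force: 30.0
t 25.4 psi 37.18 yaw -0.02 then d [5.000e-01 1.000e-01 1.564e+02] before d [ 4.000e-01 -1.000e-01  1.564e+02]
```

```bash
python3 -m inch '[{"delta_pos":[0,0,0.03],"yaw":0,"grip":0.03},{"delta_pos":[0,0,0.04],"yaw":0,"grip":0.03},{"delta_pos":[0,0,0.04],"yaw":0,"grip":0.03},{"delta_pos":[0,0,0.032],"yaw":0,"grip":0.03},{"delta_pos":[0,0,0.0155],"yaw":0,"grip":0.03},{"delta_pos":[0,0,0],"yaw":0,"grip":0.03},{"delta_pos":[0,0,0],"yaw":0,"grip":0.03},{"delta_pos":[0,0,0],"yaw":0,"grip":0.03}]'
python3 - <<'E'
from h import *
go(611.2,155.4,72.4,37.2)
im,p=snap('w13');print(blobs(im,'r'))
print(proj(p,(581.7,132.8,118)).round(1),proj(p,(611.2,155.4,112)).round(1))
h=cv2.cvtColor(im,cv2.COLOR_BGR2HSV);m=cv2.inRange(h,(0,150,60),(6,255,255))|cv2.inRange(h,(174,150,60),(180,255,255))
for r in (145,152,157,162,167):
    x=np.where(m[r,250:380])[0]+250
    if len(x):print(r,x.min(),x.max(),len(x))
E
```

```text
time_s: 26.2
tool_pos: [528.9, 92.5, 74.1]
tool_rot: [0.948, 0.318, 0.001, 0.0]
ft_force: [-0.4, -0.2, -2.2]
finger_gap: 39.6
grasp_force: 30.0
t 26.2 psi 37.13 yaw -0.07 then d [103.6  -0.4   1.7] before d [103.6  -0.5   1.9]
[([262, 0, 101, 170, 10966], [312.8, 76.5]), ([262, 271, 103, 73, 4503], [312.6, 311.7])]
[314.8 155.6] [314.1  29.5]
145 271 331 47
152 298 333 36
157 299 332 34
162 302 330 29
167 306 324 19
```

```bash
python3 -m inch '[{"delta_pos":[0.012,0.0005,0.0015],"yaw":0,"grip":0.03},{"delta_pos":[0.012,0,0],"yaw":0,"grip":0.03},{"delta_pos":[0.012,0,0],"yaw":0,"grip":0.03},{"delta_pos":[0.012,0,0],"yaw":0,"grip":0.03},{"delta_pos":[0.012,0,0],"yaw":0,"grip":0.03},{"delta_pos":[0.012,0,0],"yaw":0,"grip":0.03},{"delta_pos":[0.012,0,0],"yaw":0,"grip":0.03},{"delta_pos":[0.012,0,0],"yaw":0,"grip":0.03},{"delta_pos":[0.006,0,0],"yaw":0,"grip":0.03},{"delta_pos":[0,0,0],"yaw":0,"grip":0.03}]'
python3 -m inch '[{"delta_pos":[0,0,0.004],"yaw":0,"grip":0.03},{"delta_pos":[0,0,0.004],"yaw":0,"grip":0.03},{"delta_pos":[0,0,0.004],"yaw":0,"grip":0.03},{"delta_pos":[0,0,0.001],"yaw":0,"grip":0.03},{"delta_pos":[0,0,0],"yaw":0,"grip":0.03},{"delta_pos":[0,0,0],"yaw":0,"grip":0.03}]'
```

```text
time_s: 27.25
tool_pos: [609.8, 154.4, 70.8]
tool_rot: [0.948, 0.319, 0.0, -0.0]
ft_force: [0.3, -0.6, -2.4]
finger_gap: 39.6
grasp_force: 30.0
time_s: 27.85
tool_pos: [609.3, 153.4, 58.1]
tool_rot: [0.948, 0.318, -0.0, 0.0]
ft_force: [-3.0, -1.3, 4.1]
finger_gap: 39.9
grasp_force: 30.0
```

Red bears on its peg; I release it, withdraw, move clear and look.

```bash
python3 -m inch '[{"delta_pos":[0,0,0],"yaw":0,"grip":0.046},{"delta_pos":[0,0,0],"yaw":0,"grip":0.052},{"delta_pos":[0,0,0],"yaw":0,"grip":0.06},{"delta_pos":[0,0,0],"yaw":0,"grip":0.06},{"delta_pos":[0,0,-0.02],"yaw":0,"grip":0.06},{"delta_pos":[0,0,-0.03],"yaw":0,"grip":0.06},{"delta_pos":[0,0,-0.04],"yaw":0,"grip":0.06},{"delta_pos":[0,0,-0.04],"yaw":0,"grip":0.06},{"delta_pos":[0,0,-0.04],"yaw":0,"grip":0.06},{"delta_pos":[0,0,0],"yaw":0,"grip":0.06}]'
python3 -m inch '[{"delta_pos":[-0.03,0,0],"yaw":0,"grip":0.06},{"delta_pos":[-0.04,0,0],"yaw":0,"grip":0.06},{"delta_pos":[-0.04,0,0],"yaw":0,"grip":0.06},{"delta_pos":[0,0,0],"yaw":0,"grip":0.06},{"delta_pos":[0,0,0],"yaw":0,"grip":0.06},{"delta_pos":[0,0,0],"yaw":0,"grip":0.06},{"delta_pos":[0,0,0],"yaw":0,"grip":0.06},{"delta_pos":[0,0,0],"yaw":0,"grip":0.06},{"delta_pos":[0,0,0],"yaw":0,"grip":0.06}]'
python3 - <<'E'
from h import *
im,p=snap('w14');t=eyes.camera("side")[:,:,::-1];o=eyes.camera("top")[:,:,::-1]
for n,b in(("y",(530,315.2,112)),("b",(570.6,235.3,112)),("r",(611.2,155.4,112))):print(n,proj(p,b).round())
a=cv2.resize(im[0:240,:480],(480,240))
b=cv2.resize(t[135:225,300:400],(320,288),interpolation=cv2.INTER_CUBIC)
m=np.zeros((600,800,3),np.uint8);m[:240,:480]=a;m[:288,480:]=b
m[290:590,:400]=cv2.resize(t[220:440,150:443],(400,300));m[290:590,400:]=cv2.resize(o[150:450,140:540],(400,300))
cv2.imwrite("pics/m14.png",m)
E
```

```text
time_s: 28.85
tool_pos: [611.4, 154.7, 233.4]
tool_rot: [0.948, 0.319, 0.004, 0.0]
ft_force: [-0.4, 1.0, 0.4]
finger_gap: 60.0
grasp_force: 0.0
time_s: 29.75
tool_pos: [521.9, 87.7, 227.7]
tool_rot: [0.948, 0.319, -0.0, -0.0]
ft_force: [0.2, -0.8, 0.2]
finger_gap: 60.1
grasp_force: 0.0
y [32.  4.]
b [175.  32.]
r [314.  59.]
```

View pics/m14.png

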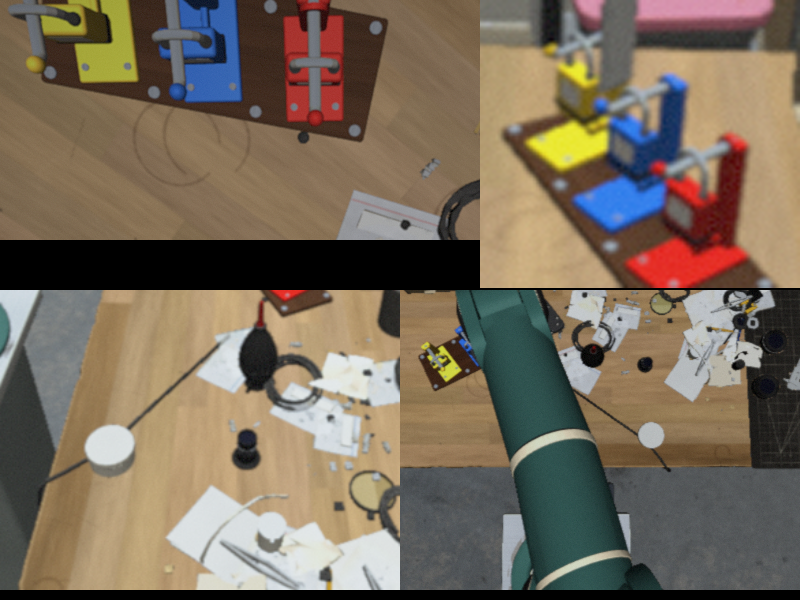

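The three locks hang on their own pegs, with the shackles crossing near the peg mid points: red at (314,62) and blue at (175,37) in the wrist crop, yellow beyond at its left edge. The bystanders stand where they were.

```bash
python3 -c "
from station import ticket
print(ticket.close_job())"
```

```text
the job is handed in; nothing more can be done
None
```

All three padlocks hang on the pegs of their own colours, the blower, loupe, film can and tub look undisturbed in the last pictures, and I handed the job in at about 30 s; it returned no verdict.

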